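Stack a bench filter and hold its cover down for clamping

ROBOT

A 6-joint arm with a two-finger parallel gripper is mounted at the origin on the work surface. World frame = base frame: x ahead of the robot, y to its left, z up, the work surface at z = 0. Lengths are in m, angles in rad, forces in N, time in s.
With the tool pointing down it reaches from about 0.225 to 0.875 m from the base axis. Payload 3.4 kg.
Tool frame: the origin (TCP) lies midway between the tips of the shut fingers; the grasp point (between the pads) lies 19 mm behind it; x points along the fingers, y is the direction in which the jaws open and shut, and the axes are right-handed (so a half turn about x gives the same grasp; the last joint's range is limited). The gripper opens to 85 mm and grips with 20 to 120 N. Pads are 22 mm wide; open, the fingers measure 114 mm over their backs; the gripper's body (76 mm by 85 mm) begins 54 mm behind the grasp point. The pads swing forward as they close: fully open they stand 13 mm farther back than shut.
Start: joints at [-1.405, 0.276, 1.505, -0, 1.361, -0.121], TCP at [0.163, -0.552, 0.231] pointing down, gripper open.
Joint ranges: [-2.89, 2.89], [-0.75, 2.08], [0.22, 2.7], [-1.18, 4.32], [0.11, 2.71], [-2.7, 2.7]. Speed limits (rad/s): [2.57, 2.57, 3.14, 3.14, 3.14, 3.14].

INTERFACE

Orientations are given as a unit quaternion [w, x, y, z].
In Python, from rig import manip, get_image, get_calibration, ticket gives the robot as it stands. The module is installed in compiled form; this text tells all that it offers.
- The arm moves only by the tool arm_command, never from a script. Its argument "series" is text: rows parted by semicolons, each of 7 numbers parted by spaces: the shift along the tool's x, y, z in units of 0.1 m (1.0 is 0.1 m), then the turn, a rotation vector about the tool's x, y, z in units of pi rad (1.0 is pi rad), then the opening, from -1 (shut) to 1 (fully open), so that 0 is half open. In form: tx ty tz rx ry rz claw; .... A call has 1 to 12 rows; each row shifts and turns the commanded pose from where the row before left it, along the tool's axes as they then stand; what a row does not reach is not made up. A row lasts 1/12 s, in which the tool goes at most 41.7 mm and 7.16 degrees, less where a joint would pass 70% of its speed; a pose out of reach is approached as far as the arm can. A call with a number of a shift or a turn outside -1 to 1 is refused whole. A call with a gripper value outside its range is refused whole. The fingers move at their own pace and stop on an object; "squeeze" is the grip in N (left out, the last holds). Time passes only in rows, so rows that do not move let the fingers close. It gives the time, the measured TCP pose, the force and the opening at its end, in the units of the state.
- manip.get_state(): the state, without advancing time (a new reading comes with each control period).
- get_image(name): name is "side" or "top"; returns the picture (480x640x3 uint8, red, green, blue); there is no depth.
- get_calibration(name): a dict with "fx", "fy", "cx", "cy" (pixels), "cam_to_world" (4x4, takes a point from camera to world coordinates). Camera axes: x right, y down, z forward; pixel columns grow to the right and rows downward; lengths in m; the calibration is good to about 2 mm. A picture is of the moment at which its call begins. get_calibration takes no time and is no camera call.
- ticket.sign_off(): hands the job in, once; it reports no verdict.
The state is a dict: "clock": time; "qpos": joint angles; "qd": joint speeds; "effort": joint torques, N m; "position": TCP position; "ee_rot": TCP orientation; "contact_force": force on the tool from outside, world axes, zero at the start; "moment": the same for the moment, N m; "width": finger opening in m.
Only numpy, scipy, OpenCV 4.12 (cv2) and the standard library are available. Lean on these libraries where they do the work, as an engineer would, in place of code of your own. Each camera call takes 0.05 s, during which the arm holds its last target. There are 200 camera calls.

TASK

Assemble the bench filter: lay the drilled steel support disc on the raised seat of the stand, lower the larger plain glass frit onto it (it is brittle, do not drop it), both centred on the seat, and set the cover over them, centred and level on the rubber seal. Then be the third hand for a colleague who will close the clamp: press the cover down with a steady push of about 10 N on top of its own weight, and finish the program like that, still holding the cover and pushing. Leave the clamp and everything else on the bench where it is.

Things in the scene. Friction and masses are not known exactly. Their poses are not given: they have to be found in the camera images.
- stand: filter stand of stainless steel, fixed to the bench: round foot 120 mm diameter, three legs, a round flange 91 mm diameter, and in its middle a raised round seat 56 mm diameter whose flat top is 50 mm above the bench. Its outlet nipple points sideways under the flange. Origin on the bench on the stand's vertical axis.
- seat (a point): centre of the flat top of the stand's raised seat (50 mm above the bench), z up.
- seal: black rubber sealing ring lying on the stand's flange round the seat, 91 mm outer and 72 mm inner diameter, 7 mm thick; unloaded, its top is 45 mm above the bench, 5 mm lower than the seat. It stays on the stand and gives way straight down under load by 1 mm for each 5 N, up to 6 mm, and springs back. Origin at the centre of its underside, 38 mm above the bench when unloaded.
- support: support disc: flat steel disc drilled full of small holes, 58 mm diameter, 6 mm thick, about 60 g, lying flat on the bench. Origin at the centre of its underside; both faces are alike.
- frit: frit: plain off-white disc of sintered glass, brittle, 58 mm diameter, 8 mm thick, about 35 g, lying flat on the bench. Origin at the centre of its underside; both faces are alike.
- cover: cover of the filter: round steel cap, open underneath, with a flange 91 mm diameter at its lower rim, body 79 mm diameter, flat top 34 mm above its rim, and standing up from the middle of the top a round inlet nipple 22 mm diameter and 36 mm long (its tip 70 mm above the rim). Inside it is 72 mm diameter and 28 mm deep. About 300 g (240 to 360 g). Stands on its rim on the bench. Origin at the centre of the lower rim.
- clamp: open hinged flange clamp of steel lying on the bench, about 140 mm long and 120 mm wide, 18 mm high; a bystander that the colleague will use. Origin on the bench under its middle.
- spare_frit: bystander: a smaller spare frit disc, 38 mm diameter, 6 mm thick. Origin at the centre of its underside.
- petri: bystander: glass dish, 60 mm diameter, 14 mm high. Origin at the centre of its underside.
- beaker: bystander: small glass beaker, 45 mm diameter, 56 mm high. Origin at the centre of its underside.
- spatula: bystander: thin steel lab spatula, 180 mm long, lying flat. Origin near its middle, its length along its x axis.
Not all that is in view belongs to the job. What is shaped like the support but yellow is not meant. Leave any green look-alike of the stand alone.

How it is judged:
On the way, in this order (a step that is already met when the one before it is completed fails the run):
1. the support disc lies on the seat, centred, let go (horizontal distance between support and seat below 0.004 m and z of support in the frame of seat between -0.002 and 0.002 m and contact force between the fingers and support below 0.1 N), for 0.2 s.
2. the frit lies on the support disc, centred, let go (horizontal distance between frit and seat below 0.004 m and z of frit in the frame of seat between 0.004 and 0.008 m and contact force between the fingers and frit below 0.1 N), for 0.2 s.
At the end, for the whole second after the job is handed in: Support disc on the seat and frit on it, each within 4 mm of centre; cover over them within 4 mm of centre, level within 2 degrees, and through the last second held by the fingers and pressing on the seal with 7.5 to 19 N in all (its own weight, 2.4 to 3.5 N, included) (horizontal distance between each of support, frit, cover and seat below 0.004 m and z of support in the frame of seat between -0.002 and 0.002 m and z of frit in the frame of seat between 0.004 and 0.008 m and angle between cover's own z axis and vertical below 0.04 rad and z of cover in the frame of seat below -0.0055 m and contact force between cover and seal between 7.5 and 19 N and contact force between the fingers and cover above 1 N); the arm keeps its last pose, push and grip.
It fails at once if the frit is dropped (falls freely for more than about 12 mm) (contact force between each of the arm, the fingers and frit below 0.01 N and linear speed of frit above 0.5 m/s).
It fails at once if the clamp or another bystander is moved by more than 20 mm or tipped (distance of any of clamp, spare_frit, petri, beaker, spatula from where it was at the start of the episode above 0.02 m or angle between any of clamp, spare_frit, petri, beaker, spatula's own z axis and vertical above 0.3 rad).
It also fails if it takes over 72 s, if anything falls off the work surface, if the arm or the gripper's body presses on something with over 40 N, if the wrist force passes 120 N, or if a joint passes its speed limit or range.

## Working session

There is one attempt and no reset: what is moved stays moved. The work goes in short steps, Python scripts to look and compute and a tool call to move; the robot and the scene stay as the last step left them, time stands still between calls to the robot, and variables do not carry over. Pictures are saved under pics/ and viewed, about 8 in all and at most 12, crops included, and the job is handed in when it is done.

Besides the shell and the picture viewer there is one more tool, called after "Request:" as a command line: name --argument value ..., lists and objects as JSON in quotes. arm_command: Moves the arm, as the interface text tells. Shifts and turns lie within -1 to 1; 1 stands for 0.1 m of shift or pi rad of turn. Its arguments: {"type":"object","properties":{"series":{"type":"string"},"squeeze":{"type":"number"}},"required":["series"]}

```bash
mkdir -p pics; python3 - <<'E'
from rig import manip,get_image,get_calibration
import cv2,numpy as np
for n in("top","side"):
    im=get_image(n);cv2.imwrite(f"pics/{n}0.png",im[:,:,::-1]);c=get_calibration(n)
    print(n,c["fx"],c["fy"],c["cx"],c["cy"],np.round(c["cam_to_world"],4).tolist())
print(manip.get_state())
E
```

```text
top 518.5501216891166 518.5501216891166 313.8669814402378 237.2169862349793 [[0.0298, -0.9849, 0.1706, 0.3471], [-0.9995, -0.0285, 0.0106, -0.0523], [-0.0056, -0.1709, -0.9853, 1.2324], [0.0, 0.0, 0.0, 1.0]]
side 481.6025309743184 481.6025309743184 311.9129858586512 236.33003574520617 [[0.82, -0.4152, 0.3939, 0.2345], [-0.572, -0.6192, 0.538, -0.4908], [0.0206, -0.6665, -0.7452, 0.6973], [0.0, 0.0, 0.0, 1.0]]
{'clock': 0.1, 'qpos': array([-1.40497776e+00,  2.76515486e-01,  1.50604111e+00, -8.94211412e-06,
        1.36072526e+00, -1.21018130e-01]), 'qd': array([ 0.0004052 , -0.00140973, -0.00430277, -0.00038607, -0.00041517,
        0.0004608 ]), 'effort': array([ 1.77231817e-03, -4.17701232e+01, -2.46404779e+01, -1.04214866e-04,
        5.80147360e-03,  1.17317850e-05]), 'position': array([ 0.16257756, -0.55101734,  0.23052173]), 'ee_rot': array([-0.1004684 , -0.69983025, -0.10166241,  0.69986318]), 'contact_force': array([0.68323064, 0.32516967, 0.23817973]), 'moment': array([0.01111779, 0.03084333, 0.00398179]), 'width': 0.0857539830694377}
```

View pics/top0.png

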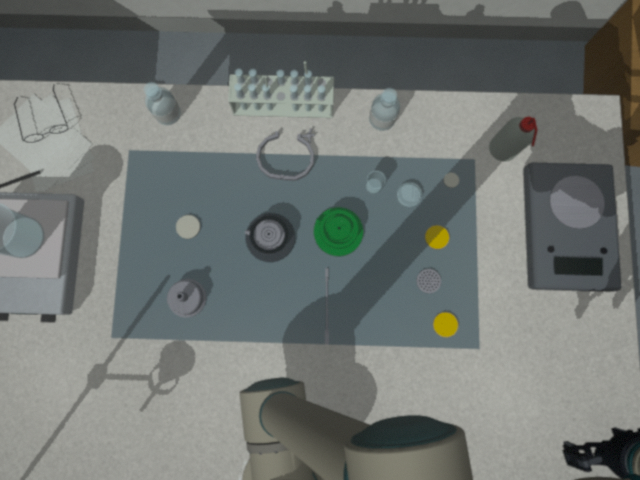

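View pics/side0.png

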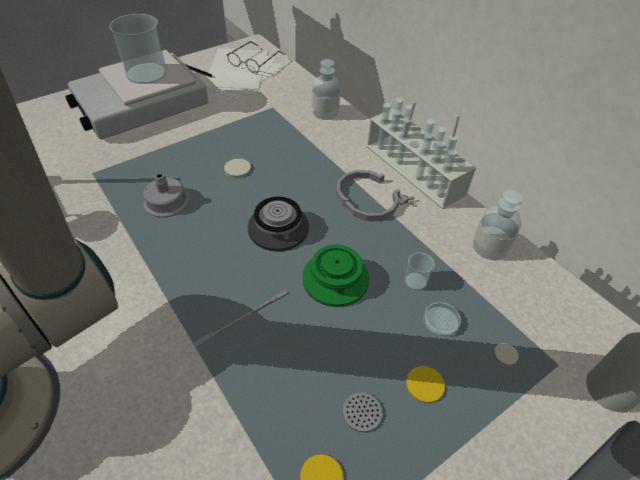

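Top view: the support candidates are the grey drilled disc (429,280) and the yellow discs (437,237) and (446,324). The frit candidates are the large off-white disc (188,226), the spare (452,180) and the petri dish (409,193). The stand candidates are the steel one with the black seal (268,234) and the green one (339,231). The cover is at (184,298). I choose the grey, large off-white and steel ones, and check them in a crop.

```bash
cat > h.py <<'E'
import numpy as np,cv2
from rig import manip,get_image,get_calibration
def ray(n,u,v,z):
    c=get_calibration(n);T=np.array(c["cam_to_world"])
    d=T[:3,:3]@np.array([(u-c["cx"])/c["fx"],(v-c["cy"])/c["fy"],1]);o=T[:3,3]
    return (o+d*(z-o[2])/d[2])
def proj(n,p):
    c=get_calibration(n);T=np.array(c["cam_to_world"]);q=T[:3,:3].T@(np.array(p)-T[:3,3])
    return np.array([c["fx"]*q[0]/q[2]+c["cx"],c["fy"]*q[1]/q[2]+c["cy"]])
def blob(im,uv,r=26,thr=30,mode="diff",bg=None):
    u,v=map(int,uv);c=im[v-r:v+r,u-r:u+r].astype(int)
    if mode=="diff":
        b=np.median(np.vstack([c[0],c[-1],c[:,0],c[:,-1]]),0) if bg is None else bg
        m=np.abs(c-b).sum(2)>thr
    else: m=c.sum(2)<thr
    m=m.astype(np.uint8)
    cs,_=cv2.findContours(m,cv2.RETR_EXTERNAL,cv2.CHAIN_APPROX_NONE)
    k=max(cs,key=cv2.contourArea)
    e=cv2.fitEllipse(k);return (e[0][0]+u-r,e[0][1]+v-r),e[1],k[:,0]+[u-r,v-r]
E
python3 - <<'E'
from h import *
t=cv2.imread("pics/top0.png");s=cv2.imread("pics/side0.png")
for nm,a,b,z in(("support",(429,280),(363,412),.006),("frit",(188,226),(238,168),.008)):
    for n,im,p in(("top",t,a),("side",s,b)):
        c,ax,_=blob(im,p,20 if n=="top" else 26,60);print(nm,n,np.round(c,1),np.round(ax,1),ray(n,*c,z).round(4))
def cr(im,p,r): return cv2.resize(im[p[1]-r:p[1]+r,p[0]-r:p[0]+r],(260,260),interpolation=cv2.INTER_CUBIC)
r1=np.hstack([cr(t,p,26) for p in((429,280),(188,226),(184,298))]);r1b=np.hstack([cr(t,(268,234),32),cr(s,(278,220),36),cr(s,(165,195),32)])
cv2.imwrite("pics/crop1.png",np.vstack([r1,r1b]))
E
```

```text
support top [410.3 261.3] [3.1 5.4] [ 0.508  -0.2702  0.006 ]
support side [363.3 415.1] [32.3 38.2] [ 0.463  -0.3182  0.006 ]
frit top [187.  226.5] [22.2 23.2] [0.5766 0.2671 0.008 ]
frit side [238.6 167.7] [18.2 29. ] [0.5808 0.2618 0.008 ]
```

View pics/crop1.png

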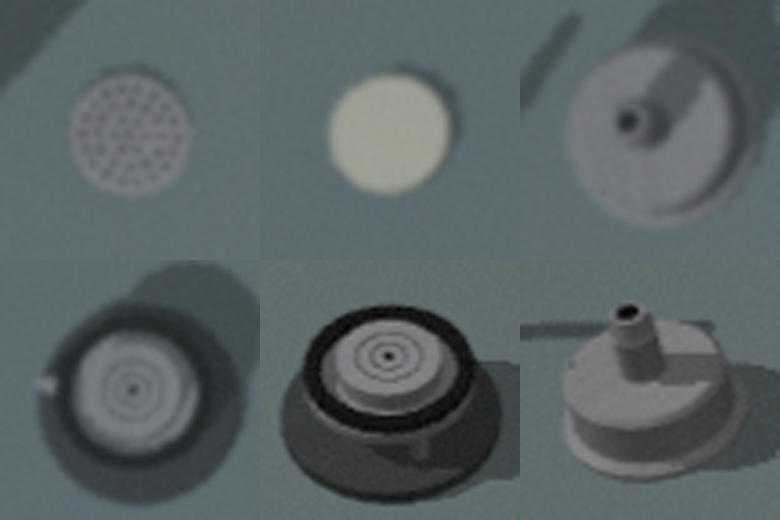

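The crop confirms the drilled support, the plain large frit, the cover with its nipple tip at top px (179.6,296), and the steel stand with its black seal and seat centre dot at top px (268.5,234). Next I compute positions with cleaner masks.

```bash
cat >> h.py <<'E'
def red(im,uv,r,thr,z,n):
    "warm/neutral blob on the teal mat (im is BGR) -> world centre"
    u,v=map(int,uv);c=cv2.resize(im[v-r:v+r,u-r:u+r],None,fx=4,fy=4,interpolation=cv2.INTER_CUBIC).astype(int)
    m=((c[:,:,2]-c[:,:,0])>thr).astype(np.uint8);m=cv2.morphologyEx(m,cv2.MORPH_CLOSE,np.ones((13,13)))
    cs,_=cv2.findContours(m,cv2.RETR_EXTERNAL,cv2.CHAIN_APPROX_NONE);k=max(cs,key=cv2.contourArea)
    e=cv2.fitEllipse(k);p=((np.array(e[0])+.5)/4-.5)+[u-r,v-r]
    print(n,p.round(1),np.round(np.array(e[1])/4,1),ray(n,*p,z).round(4));return p
E
python3 - <<'E'
from h import *
t=cv2.imread("pics/top0.png");s=cv2.imread("pics/side0.png")
print("bg",t[260,429],t[280,418],t[226,188],t[300,172],s[440,363],s[412,346])
for nm,a,b,z in(("support",(429,280),(363,412),.006),("frit",(188,226),(238,168),.008)):
    print(nm);red(t,a,18,-9,z,"top");red(s,b,25,-9,z,"side")
print("cover rim");red(t,(184,298),24,-9,.004,"top")
def dark(im,p,r):
    g=cv2.cvtColor(im,cv2.COLOR_BGR2GRAY).astype(float);u,v=p
    c=g[v-r:v+r+1,u-r:u+r+1];w=np.clip(np.percentile(c,60)-c,0,None);Y,X=np.mgrid[v-r:v+r+1,u-r:u+r+1]
    return (w*X).sum()/w.sum(),(w*Y).sum()/w.sum()
for nm,z,a,b in(("seat",.05,(268,234),(277,211)),("nip",.07,(180,296),(160,176))):
    for n,im,p in(("top",t,a),("side",s,b)):
        q=dark(im,p,2);print(nm,n,np.round(q,1),ray(n,*q,z).round(4))
# seal outer in side: dark
for n,im,p,r in(("side",s,(278,215),36),):
    c,ax,k=blob(im,p,r,120,"dark");print("seal",c,ax,ray(n,*c,.045))
E
```

```text
bg [112 108  93] [115 110 107] [147 158 158] [126 120 117] [106 104  92] [90 88 88]
support
top [428.6 280.1] [22.6 23.1] [ 0.4645 -0.3131  0.006 ]
side [363.1 412.2] [39.4 43.4] [ 0.4654 -0.3147  0.006 ]
frit
top [187.7 226.2] [24.2 25.5] [0.5773 0.2654 0.008 ]
side [238.1 167.8] [20.5 30.6] [0.5798 0.2622 0.008 ]
cover rim
top [186.7 297.3] [36.3 37.7] [0.4073 0.2567 0.004 ]
seat top [268.1 233.6] [0.5575 0.0667 0.05  ]
seat side [277.1 210.4] [0.5598 0.0672 0.05  ]
nip top [179.2 295.8] [0.407  0.2571 0.07  ]
nip side [159.3 175.4] [0.41  0.259 0.07 ]
seal (279.11266708374023, 223.13309478759766) (49.78038024902344, 53.920997619628906) [0.54753153 0.04119893 0.045     ]
```

```bash
cat >> h.py <<'E'
from scipy.spatial.transform import Rotation as Rn
def st(): 
    s=manip.get_state();q=s["ee_rot"];R=Rn.from_quat([q[1],q[2],q[3],q[0]]).as_matrix();return s,R
def go(x,y,z):
    s,R=st();Rt=np.array([[0,0,-1.]]).T
    d=np.array([x,y,z])-s["position"];yv=R[:,1];yaw=np.degrees(np.arctan2(yv[1],yv[0]))
    # turn (units of pi, tool axes) to make tool x down and y along nearest world +-y
    Y=np.array([0,np.sign(yv[1]),0]);X=np.array([0,0,-1.]);D=np.c_[X,Y,np.cross(X,Y)]
    rv=Rn.from_matrix(R.T@D).as_rotvec()/np.pi
    print("clk %.2f"%s["clock"],"pos",s["position"].round(4),"F",s["contact_force"].round(2),"w %.4f"%s["width"],"\nshift units",(R.T@d*10).round(3),"jawyaw %.1f"%yaw,"turn",rv.round(4))
E
python3 - <<'E'
from h import *
go(.465,-.314,.10); print(st()[1].round(3))
E
```

```text
clk 0.10 pos [ 0.1626 -0.551   0.2305] F [0.68 0.33 0.24] w 0.0858 
shift units [ 1.308 -1.416 -3.571] jawyaw -73.6 turn [0.0913 0.     0.0005]
[[-0.     0.283 -0.959]
 [ 0.002 -0.959 -0.283]
 [-1.    -0.002 -0.   ]]
```

Request:
arm_command --series "0 0 0 0.0304 0 0 1;0 0 0 0.0304 0 0 1;0 0 0 0.0304 0 0 1;0.05 -0.2 -0.25 0 0 0 1;0.05 -0.2 -0.25 0 0 0 1;0.05 -0.2 -0.25 0 0 0 1;0.05 -0.2 -0.25 0 0 0 1;0.05 -0.2 -0.25 0 0 0 1;0.05 -0.2 -0.25 0 0 0 1;0.05 -0.2 -0.25 0 0 0 1;0.05 -0.2 -0.25 0 0 0 1;0.05 -0.2 -0.25 0 0 0 1" --squeeze 30

```text
clock: 1.1
position: [0.3884, -0.3701, 0.1857]
ee_rot: [0.0, -0.707, -0.0, 0.707]
contact_force: [-0.3, -0.8, 0.8]
width: 0.0854
```

```bash
python3 -c "
from h import *
go(.465,-.314,.05)"
```

```text
clk 1.10 pos [ 0.3884 -0.3701  0.1857] F [-0.34 -0.76  0.76] w 0.0854 
shift units [ 1.357 -0.56  -0.766] jawyaw -90.0 turn [0.0001 0.0001 0.0002]
```

Request:
arm_command --series "0.2 -0.112 -0.153 0 0 0 0.6;0.2 -0.112 -0.153 0 0 0 0.6;0.2 -0.112 -0.153 0 0 0 0.6;0.2 -0.112 -0.153 0 0 0 0.6;0.2 -0.112 -0.154 0 0 0 0.6;0.16 0 0 0 0 0 0.6;0.2 0 0 0 0 0 0.6;0 0 0 0 0 0 0.6;0 0 0 0 0 0 0.6"

```text
clock: 1.85
position: [0.4634, -0.3147, 0.0493]
ee_rot: [0.001, -0.706, -0.001, 0.708]
contact_force: [-0.4, 0.2, 0.1]
width: 0.0684
```

```bash
python3 - <<'E'
from h import *
go(.465,-.314,.01)
s=get_image("side")[:,:,::-1];t=get_image("top")[:,:,::-1]
a=cv2.resize(s[340:470,290:440],None,fx=2.6,fy=2.6,interpolation=cv2.INTER_CUBIC)
b=cv2.resize(t[215:345,355:505],None,fx=2.6,fy=2.6,interpolation=cv2.INTER_CUBIC)
cv2.imwrite("pics/g1.png",np.hstack([a,b]))
E
```

```text
clk 1.85 pos [ 0.4634 -0.3147  0.0493] F [-0.4   0.18  0.07] w 0.0684 
shift units [ 0.393 -0.006 -0.017] jawyaw -90.0 turn [0.0001 0.0008 0.0007]
```

View pics/g1.png

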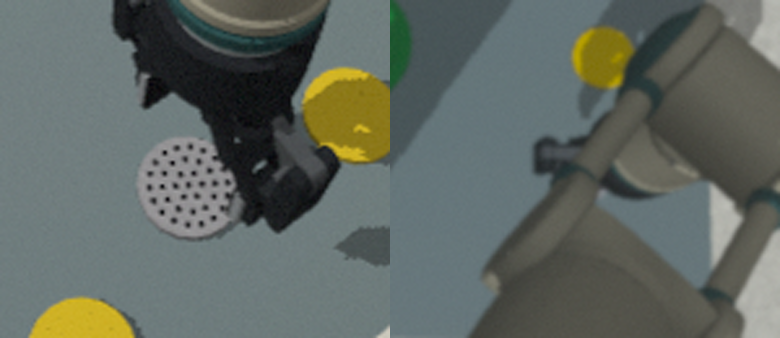

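The side crop shows the jaws above the drilled disc, straddling it along world y, with the yellow discs clear. I descend.

Request:
arm_command --series "0.15 0 -0.01 0 0 0 0.6;0.15 0 -0.01 0 0 0 0.6;0.13 0 0 0 0 0 0.6;0.06 0 0 0 0 0 0.6;0 0 0 0 0 0 0.6;0 0 0 0 0 0 0.6"

```text
clock: 2.45
position: [0.4666, -0.3161, 0.0022]
ee_rot: [0.0, 0.707, -0.0, -0.707]
contact_force: [-0.6, 0.7, 1.1]
width: 0.0684
```

Request:
arm_command --series "0.02 0 0 0 0 0 0.6;0.02 0 0 0 0 0 0.6;0 0 0 0 0 0 0.6"

```text
clock: 2.7
position: [0.4664, -0.3157, -0.0023]
ee_rot: [0.0, 0.707, -0.0, -0.707]
contact_force: [0.5, -0.9, 0.3]
width: 0.0683
```

Request:
arm_command --series "0.02 0 0 0 0 0 0.6;0 0 0 0 0 0 0.6;0 0 0 0 0 0 0.6"

```text
clock: 2.95
position: [0.4662, -0.3154, -0.0047]
ee_rot: [-0.0, -0.707, -0.0, 0.707]
contact_force: [-0.7, -0.1, 0.1]
width: 0.0684
```

Request:
arm_command --series "0.02 0 0 0 0 0 0.6;0 0 0 0 0 0 0.6;0 0 0 0 0 0 0.6"

```text
clock: 3.2
position: [0.4661, -0.3154, -0.0068]
ee_rot: [-0.0, -0.707, -0.0, 0.707]
contact_force: [0.3, 0.2, -0.7]
width: 0.0684
```

Request:
arm_command --series "0.01 0 0 0 0 0 0.6;0 0 0 0 0 0 0.6;0 0 0 0 0 0 0.6"

```text
clock: 3.45
position: [0.4663, -0.3155, -0.0072]
ee_rot: [0.0, 0.707, 0.0, -0.707]
contact_force: [-0.6, 1.0, 4.7]
width: 0.0683
```

Request:
arm_command --series "0.01 0 0 0 0 0 0.6;0 0 0 0 0 0 0.6;0 0 0 0 0 0 0.6"

```text
clock: 3.7
position: [0.4663, -0.3156, -0.0072]
ee_rot: [0.0, 0.707, -0.0, -0.707]
contact_force: [-2.2, 2.4, 12.0]
width: 0.0683
```

Floor contact is at TCP z = -7.2 mm with the jaws at 68 mm. I raise about 4.5 mm to allow for the forward swing, then close.

Request:
arm_command --series "-0.045 0 0 0 0 0 0.6;0 0 0 0 0 0 0;0 0 0 0 0 0 0;0 0 0 0 0 0 0;0 0 0 0 0 0 0;0 0 0 0 0 0 0" --squeeze 30

```text
clock: 4.2
position: [0.4667, -0.3158, -0.0032]
ee_rot: [0.0, 0.707, -0.0, -0.707]
contact_force: [-1.0, 0.6, 10.0]
width: 0.056
```

Request:
arm_command --series "-0.05 0 0 0 0 0 0;-0.1 0 0 0 0 0 0;-0.15 0 0 0 0 0 0;-0.2 0 0 0 0 0 0;0 0 0 0 0 0 0;0 0 0 0 0 0 0"

```text
clock: 4.7
position: [0.467, -0.3162, 0.0469]
ee_rot: [0.001, 0.708, -0.001, -0.706]
contact_force: [-0.7, -0.7, -0.9]
width: 0.056
```

```bash
python3 - <<'E'
from h import *
go(.5587,.067,.15)
s=get_image("side")[:,:,::-1]
cv2.imwrite("pics/g2.png",cv2.resize(s[300:450,280:480],None,fx=3,fy=3,interpolation=cv2.INTER_CUBIC))
E
```

```text
clk 4.70 pos [ 0.467  -0.3162  0.0469] F [-0.72 -0.68 -0.94] w 0.0560 
shift units [-1.037 -3.829 -0.921] jawyaw -90.0 turn [ 0.0001 -0.0007 -0.0006]
```

View pics/g2.png

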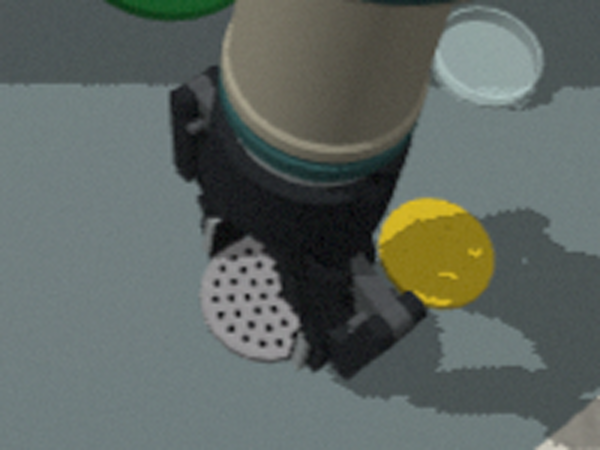

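```bash
python3 - <<'E'
from h import *
s,_=st();x,y,z=s["position"]
a=np.linspace(0,2*np.pi,73)
im=cv2.imread("pics/g2.png")
for dx in(0,-.01,):
    P=np.array([proj("side",[x+dx+.029*np.cos(k),y+.029*np.sin(k),z+.0095]) for k in a])
    print(dx,"left",P[P[:,0].argmin()].round(1),"bottom",P[P[:,1].argmax()].round(1))
# rough centroid of visible holes edge: neutral mask contour
E
```

```text
0 left [346.4 396.2] bottom [369.  419.2]
-0.01 left [340.6 402. ] bottom [363.2 423.4]
```

The disc is held level, and its visible left and bottom edges match the jaw centre within about 1 px. I carry it to above the seat.

Request:
arm_command --series "-0.25 -0.15 0 0 0 0 0;-0.25 -0.25 -0.06 0 0 0 0;-0.2 -0.34 -0.09 0 0 0 0;-0.1 -0.34 -0.09 0 0 0 0;0 -0.35 -0.09 0 0 0 0;0 -0.35 -0.09 0 0 0 0;0 -0.35 -0.09 0 0 0 0;0 -0.35 -0.09 0 0 0 0;0 -0.35 -0.09 0 0 0 0;0 -0.35 -0.09 0 0 0 0;0 -0.35 -0.09 0 0 0 0;0 -0.3 -0.06 0 0 0 0"

```text
clock: 5.75
position: [0.5588, 0.07, 0.1244]
ee_rot: [-0.0, -0.706, -0.0, 0.708]
contact_force: [0.6, -0.8, -1.2]
width: 0.0558
```

Request:
arm_command --series "0.2 0 0 0 0 0 0;0.2 0 0 0 0 0 0;0.2 0 0 0 0 0 0;0 0 0 0 0 0 0;0 0 0 0 0 0 0"

```text
clock: 6.17
position: [0.5574, 0.0676, 0.0639]
ee_rot: [-0.0, -0.705, -0.0, 0.709]
contact_force: [-0.6, 0.2, -0.9]
width: 0.0561
```

```bash
python3 - <<'E'
from h import *
go(.5597,.067,.0525)
E
```

```text
clk 6.17 pos [0.5574 0.0676 0.0639] F [-0.58  0.15 -0.92] w 0.0561 
shift units [ 0.114  0.006 -0.023] jawyaw -90.0 turn [ 0.0001  0.0016 -0.    ]
```

Request:
arm_command --series "0.05 0.005 -0.02 0 0 0 0;0.05 0 0 0 0 0 0;0 0 0 0 0 0 0;0 0 0 0 0 0 0"

```text
clock: 6.5
position: [0.5613, 0.0668, 0.0561]
ee_rot: [-0.0, 0.707, -0.0, -0.707]
contact_force: [0.3, -0.3, 0.4]
width: 0.0559
```

```bash
python3 - <<'E'
from h import *
go(.5597,.067,.0465)
s=get_image("side")[:,:,::-1];t=get_image("top")[:,:,::-1]
a=cv2.resize(s[165:265,225:325],None,fx=4,fy=4,interpolation=cv2.INTER_CUBIC)
b=cv2.resize(t[185:285,215:315],None,fx=4,fy=4,interpolation=cv2.INTER_CUBIC)
cv2.imwrite("pics/g3.png",np.hstack([a,b]))
x,y,z=st()[0]["position"]
P=np.array([proj("side",[.5587+.0455*np.cos(k),.067+.0455*np.sin(k),.045]) for k in np.linspace(0,6.28,73)])
print("seal proj extents",P.min(0).round(1),P.max(0).round(1))
P=np.array([proj("side",[x+.029*np.cos(k),y+.029*np.sin(k),z+.0095]) for k in np.linspace(0,6.28,73)])
print("disc extents",P.min(0).round(1),P.max(0).round(1))
E
```

```text
clk 6.50 pos [0.5613 0.0668 0.0561] F [ 0.27 -0.25  0.39] w 0.0559 
shift units [ 0.096 -0.002  0.016] jawyaw -90.0 turn [-0.     -0.0001 -0.    ]
seal proj extents [252.7 196. ] [300.8 230.2]
disc extents [262.1 193.5] [293.2 215.3]
```

View pics/g3.png

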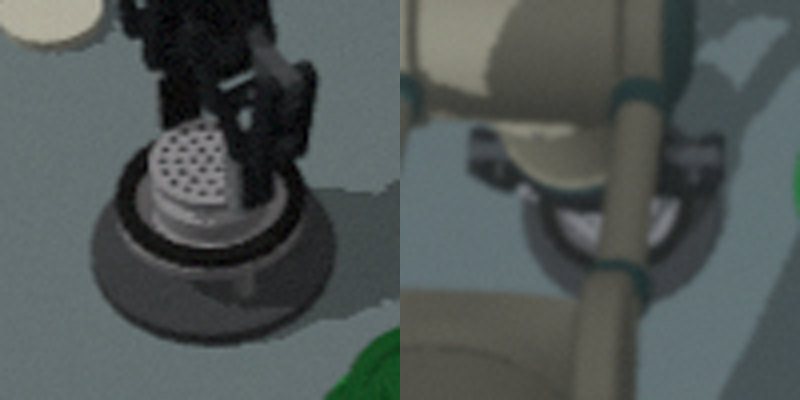

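Side crop: the disc's left edge is at px 262.5, against 262.1 predicted from the TCP. The seal extents 254.5–300.7 agree with the seat estimate within 1–2 px. I lower with a 1.6 mm x correction.

Request:
arm_command --series "0.03 0 0.016 0 0 0 0;0.03 0 0 0 0 0 0;0.02 0 0 0 0 0 0;0 0 0 0 0 0 0;0 0 0 0 0 0 0"

```text
clock: 7.02
position: [0.5593, 0.067, 0.0475]
ee_rot: [-0.0, -0.707, -0.0, 0.707]
contact_force: [-0.4, 0.3, -0.6]
width: 0.0561
```

Request:
arm_command --series "0.01 0 0 0 0 0 0;0 0 0 0 0 0 0;0 0 0 0 0 0 0"

```text
clock: 7.27
position: [0.5597, 0.0671, 0.0469]
ee_rot: [0.0, 0.707, 0.0, -0.707]
contact_force: [-0.5, -0.6, 0.6]
width: 0.0561
```

Request:
arm_command --series "0.01 0 0 0 0 0 0;0 0 0 0 0 0 0;0 0 0 0 0 0 0"

```text
clock: 7.52
position: [0.5597, 0.0671, 0.0468]
ee_rot: [0.0, 0.707, 0.0, -0.707]
contact_force: [-1.4, -0.1, 6.5]
width: 0.0557
```

Request:
arm_command --series "0 0 0 0 0 0 0.6;0 0 0 0 0 0 0.6;0 0 0 0 0 0 0.6;0 0 0 0 0 0 0.6;-0.05 0 0 0 0 0 0.6;-0.2 0 0 0 0 0 0.6;-0.3 0 0 0 0 0 0.6;-0.3 0 0 0 0 0 0.6;0 -0.3 0 0 0 0 0.6;0 -0.35 0 0 0 0 0.6;0 -0.35 0 0 0 0 0.6;0 -0.35 -0.05 0 0 0 0.6"

```text
clock: 8.52
position: [0.5636, 0.2032, 0.1315]
ee_rot: [0.0, -0.707, 0.0, 0.707]
contact_force: [0.8, -0.4, 0.5]
width: 0.0683
```

Request:
arm_command --series "0 -0.3 -0.07 0 0 0 0.6;0 -0.2 -0.07 0 0 0 0.6;0 -0.1 0 0 0 0 0.6;0 0 0 0 0 0 0.6;0 0 0 0 0 0 0.6"

```text
clock: 8.93
position: [0.5777, 0.2615, 0.1305]
ee_rot: [-0.001, -0.707, 0.0, 0.708]
contact_force: [0.4, -0.6, 0.1]
width: 0.0685
```

```bash
python3 - <<'E'
from h import *
go(.5785,.264,.005)
t=get_image("top")[:,:,::-1];s=get_image("side")[:,:,::-1]
a=cv2.resize(s[165:265,225:325],None,fx=4,fy=4,interpolation=cv2.INTER_CUBIC)
b=cv2.resize(t[185:285,215:315],None,fx=4,fy=4,interpolation=cv2.INTER_CUBIC)
cv2.imwrite("pics/g4.png",np.hstack([a,b]))
E
```

```text
clk 8.93 pos [0.5777 0.2615 0.1305] F [ 0.4  -0.65  0.06] w 0.0685 
shift units [ 1.255 -0.027 -0.009] jawyaw -89.9 turn [ 0.0004  0.0004 -0.0005]
```

View pics/g4.png

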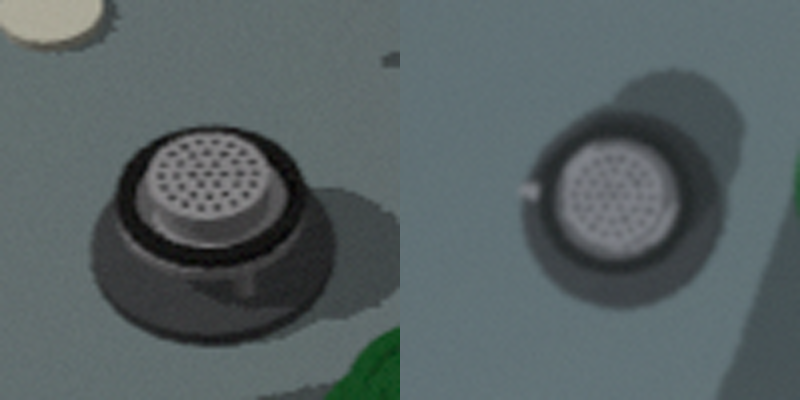

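The support lies flat on the seat inside the black ring (top crop about (612,197)). I check its centre with the same views as the seat.

```bash
python3 - <<'E'
from h import *
im=cv2.imread("pics/g4.png")
for n,c,o,thr in(("side",im[:,:400],(225,165),105),("top",im[:,400:],(215,185),115)):
    g=cv2.cvtColor(c,cv2.COLOR_BGR2GRAY);M=np.zeros_like(g);cv2.circle(M,(210,180),85,1,-1)
    for th in(90,100,110,120):
        m=cv2.morphologyEx(((g>th)&(M>0)).astype(np.uint8),cv2.MORPH_CLOSE,np.ones((11,11)))
        k=max(cv2.findContours(m,0,1)[0],key=cv2.contourArea);e=cv2.fitEllipse(k)
        p=(np.array(e[0])+.5)/4-.5+o;print(n,th,p.round(1),np.round(np.array(e[1])/4,1),ray(n,*p,.056).round(4))
E
```

```text
side 90 [276.  206.1] [33.9 37.1] [0.5611 0.0729 0.056 ]
side 100 [275.8 205.6] [31.5 36.7] [0.5614 0.0743 0.056 ]
side 110 [276.4 208.7] [20.5 29.7] [0.558  0.0666 0.056 ]
side 120 [276.5 208.7] [20.  28.8] [0.5582 0.0666 0.056 ]
top 90 [268.6 234.2] [27.  29.3] [0.5548 0.0648 0.056 ]
top 100 [268.5 234.2] [25.3 28.7] [0.5549 0.0652 0.056 ]
top 110 [268.4 234.2] [23.9 27.7] [0.5549 0.0655 0.056 ]
top 120 [268.1 234.8] [21.  24.9] [0.5534 0.0659 0.056 ]
```

Request:
arm_command --series "0.3 -0.01 -0.01 0 0 0 0.6;0.3 -0.01 0 0 0 0 0.6;0.25 0 0 0 0 0 0.6;0.2 0 0 0 0 0 0.6;0.15 0 0 0 0 0 0.6;0.05 0 0 0 0 0 0.6;0 0 0 0 0 0 0.6;0 0 0 0 0 0 0.6"

```text
clock: 9.7
position: [0.5799, 0.2632, 0.0064]
ee_rot: [-0.0, 0.707, -0.0, -0.707]
contact_force: [0.3, 0.4, 0.2]
width: 0.0685
```

```bash
cat >> h.py <<'E'
from scipy.optimize import least_squares
def edgefit(n,im,c0,r0,z):
    "far-side rim: along each radial direction find steepest bright->dark step in world plane z; fit centre with fixed radius"
    g=cv2.GaussianBlur(cv2.cvtColor(im,cv2.COLOR_BGR2GRAY),(0,0),.6).astype(np.float32)
    cam=np.array(get_calibration(n)["cam_to_world"])[:2,3];away=np.array(c0)-cam;a0=np.arctan2(away[1],away[0]);pts=[]
    rr=np.arange(r0-.008,r0+.0065,.00025)
    for a in a0+np.radians(np.arange(-95,96,5)):
        uv=np.array([proj(n,[c0[0]+r*np.cos(a),c0[1]+r*np.sin(a),z]) for r in rr],np.float32)
        v=cv2.remap(g,uv[None,:,0],uv[None,:,1],cv2.INTER_CUBIC)[0];d=np.gradient(v);r=rr[d.argmin()]
        pts.append([c0[0]+r*np.cos(a),c0[1]+r*np.sin(a)])
    P=np.array(pts);f=least_squares(lambda q:np.hypot(*(P-q).T)-r0,c0,loss="soft_l1",f_scale=.001)
    f2=least_squares(lambda q:np.hypot(*(P-q[:2]).T)-q[2],[*c0,r0],loss="soft_l1",f_scale=.001)
    print(n,"centre",f.x.round(4),"free r",f2.x.round(4),"rms",np.sqrt((f.fun**2).mean()).round(5));return f.x
E
python3 - <<'E'
from h import *
t0=cv2.imread("pics/top0.png");s0=cv2.imread("pics/side0.png")
t=get_image("top")[:,:,::-1].copy();s=get_image("side")[:,:,::-1].copy()
for n,i0,i1 in(("top",t0,t),("side",s0,s)):
    edgefit(n,i0,(.5587,.067),.028,.05);edgefit(n,i1,(.5587,.067),.029,.056)
go(.5785,.264,.0)
E
```

```text
top centre [0.5635 0.0696] free r [0.558  0.066  0.0335] rms 0.0031Traceback (most recent call last):
  File "<stdin>", line 5, in <module>
  File "h.py", line 44, in edgefit
    uv=np.array([proj(n,[c0[0]+r*np.cos(a),c0[1]+r*np.sin(a),z]) for r in rr],np.float32)
                 ~~~~^^^^^^^^^^^^^^^^^^^^^^^^^^^^^^^^^^^^^^^^^^^
  File "h.py", line 8, in proj
    c=get_calibration(n);T=np.array(c["cam_to_world"]);q=T[:3,:3].T@(np.array(p)-T[:3,3])
ValueError: time passes only in moves, steps and waits
```

```bash
sed -i 's/^from rig import.*/from rig import manip,get_image,get_calibration as _gc\nfrom functools import lru_cache\nget_calibration=lru_cache(_gc)/; s/r0-.008,r0+.0065/r0-.005,r0+.0045/' h.py
python3 - <<'E'
from h import *
t0=cv2.imread("pics/top0.png");s0=cv2.imread("pics/side0.png")
t=get_image("top")[:,:,::-1].copy();s=get_image("side")[:,:,::-1].copy()
for n,i0,i1 in(("top",t0,t),("side",s0,s)):
    edgefit(n,i0,(.5587,.067),.028,.05);edgefit(n,i1,(.5587,.067),.029,.056)
go(.5785,.264,.0)
E
```

```text
top centre [0.5618 0.07  ] free r [0.5608 0.0696 0.0289] rms 0.00128
top centre [0.5605 0.0685] free r [0.5572 0.0659 0.0325] rms 0.002
side centre [0.5598 0.0676] free r [0.5592 0.0667 0.0289] rms 0.00162
side centre [0.559  0.0671] free r [0.5585 0.0659 0.0301] rms 0.00107
clk 9.90 pos [0.5804 0.2642 0.0072] F [0.24 0.16 0.75] w 0.0680 
shift units [0.072 0.002 0.019] jawyaw -90.0 turn [ 0.     -0.0008  0.0002]
```

Support relative to seat: top (-1.3,-1.5) mm, side (-0.8,-0.5) mm, which is within tolerance. Next I grasp the frit.

Request:
arm_command --series "0.05 0 0.015 0 0 0 0.6;0.05 0 0 0 0 0 0.6;0 0 0 0 0 0 0.6;0 0 0 0 0 0 0.6;0 0 0 0 0 0 0.6" --squeeze 20

```text
clock: 10.32
position: [0.5778, 0.2641, -0.0044]
ee_rot: [-0.0, -0.707, -0.0, 0.707]
contact_force: [-0.3, -0.0, -0.4]
width: 0.0686
```

Request:
arm_command --series "0 0 0 0 0 0 0.1;0 0 0 0 0 0 0;0 0 0 0 0 0 0;0 0 0 0 0 0 0;0 0 0 0 0 0 0;0 0 0 0 0 0 0;0 0 0 0 0 0 0" --squeeze 20

```text
clock: 10.9
position: [0.5781, 0.2642, -0.0039]
ee_rot: [0.0, 0.707, 0.0, -0.707]
contact_force: [-1.4, -0.0, 3.0]
width: 0.0568
```

Request:
arm_command --series "0 0 0 0 0 0 0;-0.03 0 0 0 0 0 0;-0.07 0 0 0 0 0 0;-0.1 0 0 0 0 0 0;-0.2 0 0 0 0 0 0;-0.1 0 0 0 0 0 0;0 0 0 0 0 0 0;0 0 0 0 0 0 0" --squeeze 25

```text
clock: 11.57
position: [0.5785, 0.2642, 0.0467]
ee_rot: [-0.0, 0.708, 0.0, -0.706]
contact_force: [-0.4, -0.2, -1.1]
width: 0.0564
```

```bash
python3 - <<'E'
from h import *
s=get_image("side")[:,:,::-1]
cv2.imwrite("pics/g5.png",cv2.resize(s[90:240,170:320],None,fx=3.6,fy=3.6,interpolation=cv2.INTER_CUBIC))
go(.5600,.0675,.13)
x,y,z=st()[0]["position"]
P=np.array([proj("side",[x+.029*np.cos(k),y+.029*np.sin(k),z+.012]) for k in np.linspace(0,6.28,73)])
print("crop extents",((P.min(0)-[170,90])*3.6).round(),((P.max(0)-[170,90])*3.6).round())
E
```

```text
clk 11.62 pos [0.5778 0.264  0.0458] F [-0.93  0.72 -0.42] w 0.0563 
shift units [-0.842  1.965  0.178] jawyaw -90.0 turn [ 0.0001 -0.     -0.    ]
crop extents [183. 184.] [282. 246.]
```

View pics/g5.png

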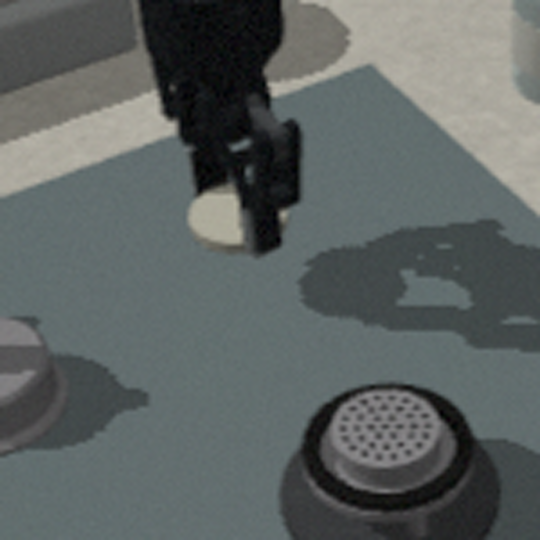

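The frit is held level at crop (188–288, 184–250), within about 1 px of prediction. I carry it to above the seat.

Request:
arm_command --series "-0.2 0 0 0 0 0 0;-0.3 0.05 0 0 0 0 0;-0.3 0.2 0.02 0 0 0 0;0 0.3 0.03 0 0 0 0;0 0.3 0.03 0 0 0 0;0 0.3 0.03 0 0 0 0;0 0.3 0.03 0 0 0 0;0 0.3 0.03 0 0 0 0;0 0.165 0.017 0 0 0 0;0.05 0.05 0 0 0 0 0;0.1 0 0 0 0 0 0;0.15 0 0 0 0 0 0"

```text
clock: 12.62
position: [0.56, 0.0681, 0.0953]
ee_rot: [-0.0, 0.708, 0.0, -0.706]
contact_force: [-0.3, -0.8, -1.3]
width: 0.0567
```

Request:
arm_command --series "0.15 0 0 0 0 0 0;0.1 0 0 0 0 0 0;0.05 0 0 0 0 0 0;0 0 0 0 0 0 0;0 0 0 0 0 0 0;0 0 0 0 0 0 0"

```text
clock: 13.12
position: [0.5599, 0.068, 0.0662]
ee_rot: [0.0, 0.708, 0.0, -0.707]
contact_force: [0.9, 1.0, -0.2]
width: 0.0567
```

```bash
python3 -c "
from h import *
go(.5595,.0675,.053)"
```

```text
clk 13.12 pos [0.5599 0.068  0.0662] F [ 0.92  0.98 -0.19] w 0.0567 
shift units [0.132 0.005 0.004] jawyaw -90.0 turn [ 0.0003 -0.0004 -0.    ]
```

Request:
arm_command --series "0.04 0.005 0.004 0 0 0 0;0.04 0 0 0 0 0 0;0.03 0 0 0 0 0 0;0.01 0 0 0 0 0 0;0 0 0 0 0 0 0;0 0 0 0 0 0 0"

```text
clock: 13.62
position: [0.5589, 0.067, 0.0537]
ee_rot: [-0.0, -0.707, -0.0, 0.707]
contact_force: [0.2, -0.2, -0.0]
width: 0.0565
```

Request:
arm_command --series "0.01 0 0 0 0 0 0;0 0 0 0 0 0 0;0 0 0 0 0 0 0"

```text
clock: 13.87
position: [0.5589, 0.067, 0.0528]
ee_rot: [0.0, 0.707, 0.0, -0.707]
contact_force: [0.5, -0.3, -0.3]
width: 0.0568
```

Request:
arm_command --series "0.006 0 0 0 0 0 0;0 0 0 0 0 0 0;0 0 0 0 0 0 0"

```text
clock: 14.12
position: [0.5589, 0.067, 0.0522]
ee_rot: [0.0, 0.707, 0.0, -0.707]
contact_force: [-0.2, 0.8, 0.5]
width: 0.0562
```

Request:
arm_command --series "0.006 0 0 0 0 0 0;0 0 0 0 0 0 0;0 0 0 0 0 0 0"

```text
clock: 14.37
position: [0.5589, 0.0671, 0.0521]
ee_rot: [0.0, 0.707, 0.0, -0.707]
contact_force: [-0.6, -0.2, 5.0]
width: 0.0568
```

Request:
arm_command --series "0.005 0 0 0 0 0 0;0 0 0 0 0 0 0;0 0 0 0 0 0 0"

```text
clock: 14.62
position: [0.559, 0.0671, 0.0521]
ee_rot: [0.0, 0.707, 0.0, -0.707]
contact_force: [-1.9, -0.2, 7.8]
width: 0.0564
```

The frit landed at TCP z 52.1 mm with 5–8 N. I release, lift and go over the cover.

Request:
arm_command --series "0 0 0 0 0 0 0.6;0 0 0 0 0 0 0.6;0 0 0 0 0 0 0.6;0 0 0 0 0 0 0.6;-0.05 0 0 0 0 0 0.6;-0.2 0 0 0 0 0 0.6;-0.3 0 0 0 0 0 0.6;-0.3 0 0 0 0 0 0.6;0 -0.2 0.15 0 0 0 0.6;0 -0.26 0.2 0 0 0 0.5;0 -0.26 0.2 0 0 0 0.4;0 -0.26 0.2 0 0 0 0.3"

```text
clock: 15.62
position: [0.4832, 0.1658, 0.1365]
ee_rot: [-0.0, 0.707, -0.0, -0.707]
contact_force: [0.5, 0.5, 0.5]
width: 0.0556
```

Request:
arm_command --series "0 -0.26 0.2 0 0 0 0.2;0 -0.26 0.2 0 0 0 0;0 -0.26 0.2 0 0 0 0;0 -0.15 0.15 0 0 0 0;0 0 0 0 0 0 0;0 0 0 0 0 0 0"

```text
clock: 16.12
position: [0.4083, 0.2586, 0.1364]
ee_rot: [0.001, 0.707, 0.001, -0.707]
contact_force: [-0.9, -0.5, -0.1]
width: 0.0428
```

```bash
python3 - <<'E'
from h import *
go(.4085,.258,.045)
t=get_image("top")[:,:,::-1].copy();s=get_image("side")[:,:,::-1].copy()
cv2.imwrite("pics/t6.png",t);cv2.imwrite("pics/s6.png",s)
for n,i in(("top",t),("side",s)): edgefit(n,i,(.559,.067),.029,.064)
a=cv2.resize(s[165:265,225:325],None,fx=4,fy=4,interpolation=cv2.INTER_CUBIC)
b=cv2.resize(s[120:220,110:210],None,fx=4,fy=4,interpolation=cv2.INTER_CUBIC)
cv2.imwrite("pics/g6.png",np.hstack([a,b]))
E
```

```text
clk 16.12 pos [0.4083 0.2586 0.1364] F [-0.95 -0.48 -0.06] w 0.0428 
shift units [ 0.914  0.006 -0.001] jawyaw -89.8 turn [ 0.0009 -0.0002 -0.0001]
top centre [0.559  0.0671] free r [0.5577 0.0663 0.0303] rms 0.00117
side centre [0.5607 0.0664] free r [0.5607 0.0663 0.0291] rms 0.00111
```

View pics/g6.png

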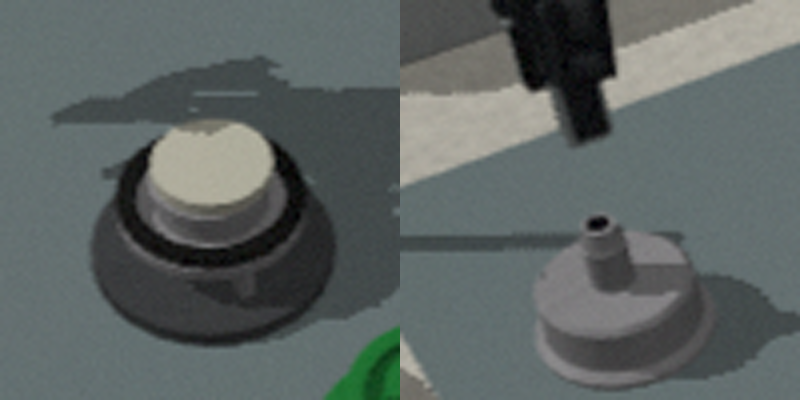

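The frit is centred on the support: top (.559,.067), side (.561,.066). The jaw is above the nipple. I descend and grip it.

Request:
arm_command --series "0.2 0.006 0 0.0009 0 0 0;0.25 0 0 0 0 0 0;0.2 0 0 0 0 0 0;0.15 0 0 0 0 0 0;0.1 0 0 0 0 0 0;0.054 0 0 0 0 0 0;0 0 0 0 0 0 0;0 0 0 0 0 0 0;0 0 0 0 0 0 0"

```text
clock: 16.97
position: [0.4099, 0.2574, 0.0413]
ee_rot: [-0.001, 0.708, -0.001, -0.707]
contact_force: [0.4, 0.6, -0.4]
width: 0.0427
```

Request:
arm_command --series "0 0 0 0 0 0 -0.4;0 0 0 0 0 0 -0.5;0 0 0 0 0 0 -0.7;0 0 0 0 0 0 -0.8;0 0 0 0 0 0 -0.8;0 0 0 0 0 0 -0.8;0 0 0 0 0 0 -0.8;0 0 0 0 0 0 -0.8" --squeeze 90

```text
clock: 17.63
position: [0.4095, 0.2577, 0.0417]
ee_rot: [-0.001, 0.708, -0.001, -0.706]
contact_force: [-0.2, -0.0, 5.4]
width: 0.0197
```

```bash
python3 -c "
from h import *
go(.4085,.258,.041)"
```

```text
clk 17.63 pos [0.4095 0.2577 0.0417] F [-0.24 -0.03  5.37] w 0.0197 
shift units [ 0.007 -0.003  0.01 ] jawyaw -90.1 turn [-0.0008 -0.0007  0.0002]
```

Request:
arm_command --series "-0.05 0 0 0 0 0 -0.8;-0.15 0 0 0 0 0 -0.8;-0.3 0 0 0 0 0 -0.8;-0.3 0 0 0 0 0 -0.8;-0.2 0 0 0 0 0 -0.8;0 0 0 0 0 0 -0.8;0 0 0 0 0 0 -0.8;0 0 0 0 0 0 -0.8"

```text
clock: 18.3
position: [0.4075, 0.2569, 0.1394]
ee_rot: [0.0, -0.706, 0.001, 0.708]
contact_force: [-0.2, -0.4, -3.0]
width: 0.0195
```

```bash
python3 - <<'E'
from h import *
go(.5595,.067,.141)
s=get_image("side")[:,:,::-1]
cv2.imwrite("pics/g7.png",cv2.resize(s[80:240,100:310],None,fx=3,fy=3,interpolation=cv2.INTER_CUBIC))
E
```

```text
clk 18.30 pos [0.4075 0.2569 0.1394] F [-0.24 -0.39 -2.97] w 0.0195 
shift units [-0.018  1.895 -1.525] jawyaw -90.1 turn [-0.0008  0.0008 -0.0004]
```

View pics/g7.png

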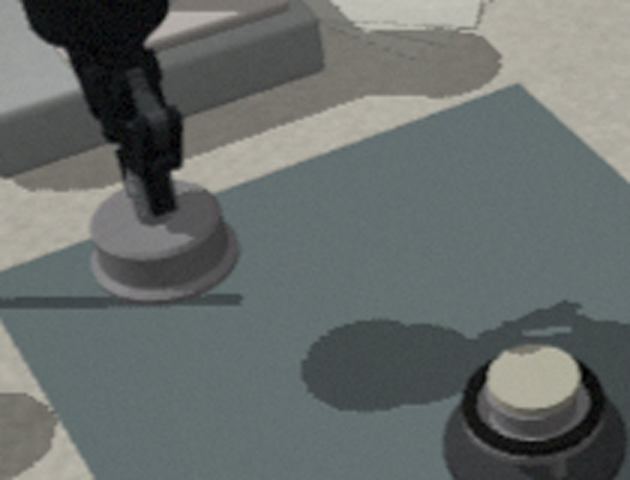

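The cover is held level, with a weight of about 3 N. I carry it to above the seat.

Request:
arm_command --series "0 0.1 -0.08 0 0 0 -0.8;0 0.2 -0.16 0 0 0 -0.8;0 0.24 -0.19 0 0 0 -0.8;0 0.24 -0.19 0 0 0 -0.8;0 0.24 -0.19 0 0 0 -0.8;0 0.24 -0.19 0 0 0 -0.8;0 0.24 -0.19 0 0 0 -0.8;0 0.2 -0.17 0 0 0 -0.8;0 0.13 -0.1 0 0 0 -0.8;0 0.065 -0.045 0 0 0 -0.8;0 0 0 0 0 0 -0.8;0 0 0 0 0 0 -0.8"

```text
clock: 19.35
position: [0.5575, 0.0682, 0.1397]
ee_rot: [0.001, -0.706, 0.001, 0.708]
contact_force: [-0.1, 0.3, -3.1]
width: 0.0193
```

Request:
arm_command --series "0.02 0 0 0 0 0 -0.8;0 0 0 0 0 0 -0.8;0 0 0 0 0 0 -0.8;0 0 0 0 0 0 -0.8"

```text
clock: 19.68
position: [0.5583, 0.0684, 0.1389]
ee_rot: [-0.0, 0.707, -0.0, -0.707]
contact_force: [-0.4, -0.0, -2.9]
width: 0.02
```

```bash
python3 - <<'E'
from h import *
go(.5595,.067,.0867)
E
```

```text
clk 19.68 pos [0.5583 0.0684 0.1389] F [-0.37 -0.03 -2.88] w 0.0200 
shift units [ 0.522  0.014 -0.012] jawyaw -90.1 turn [-0.0004 -0.      0.    ]
```

Request:
arm_command --series "0.1 0.014 -0.012 0 0 0 -0.8;0.12 0 0 0 0 0 -0.8;0.12 0 0 0 0 0 -0.8;0.08 0 0 0 0 0 -0.8;0.05 0 0 0 0 0 -0.8;0 0 0 0 0 0 -0.8;0 0 0 0 0 0 -0.8;0 0 0 0 0 0 -0.8"

```text
clock: 20.35
position: [0.5606, 0.0661, 0.0922]
ee_rot: [-0.001, 0.708, -0.001, -0.707]
contact_force: [0.5, 1.1, -2.7]
width: 0.0195
```

```bash
python3 - <<'E'
from h import *
go(.5595,.067,.0867)
s=get_image("side")[:,:,::-1].copy();x,y,z=st()[0]["position"]
i=cv2.resize(s[130:260,215:345],None,fx=4,fy=4,interpolation=cv2.INTER_CUBIC)
def ring(c,r,zz): 
    P=np.array([proj("side",[c[0]+r*np.cos(k),c[1]+r*np.sin(k),zz]) for k in np.linspace(0,6.28,73)]);P=(P-[215,130]+.5)*4
    return P
for c,r,zz in(((.5598,.0672),.0455,.045),((.5598,.0672),.06,0)): print("stand pred",r,ring(c,r,zz).min(0).round(),ring(c,r,zz).max(0).round())
R=z-.0417
for c,r,zz in(((x,y),.0455,R),((x,y),.0395,R+.034)): print("cover pred",r,ring(c,r,zz).min(0).round(),ring(c,r,zz).max(0).round())
cv2.imwrite("pics/g8.png",i)
E
```

```text
clk 20.35 pos [0.5606 0.0661 0.0922] F [ 0.54  1.09 -2.74] w 0.0195 
shift units [ 0.055 -0.009  0.011] jawyaw -90.1 turn [-0.0008 -0.0004 -0.    ]
stand pred 0.0455 [155. 265.] [347. 402.]
stand pred 0.06 [131. 309.] [376. 489.]
cover pred 0.0455 [157. 257.] [350. 394.]
cover pred 0.0395 [165. 213.] [337. 332.]
```

View pics/g8.png

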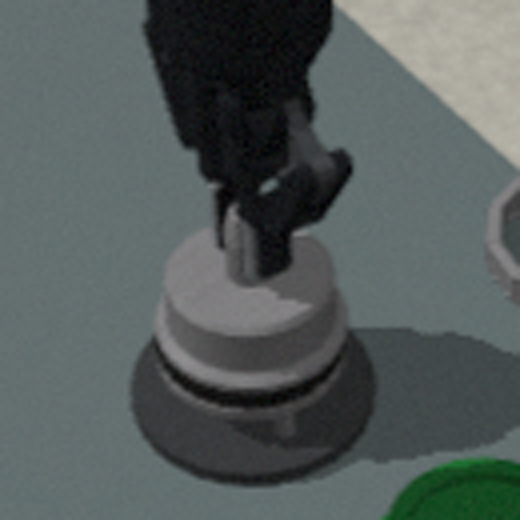

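Cover rim spans px 155–348 against the seal's predicted 155–347, and the body 165–337 is as predicted, so it is centred. Next I lower onto the seal and build up force.

Request:
arm_command --series "0.02 0 0.004 0 0 0 -0.8;0.02 0 0 0 0 0 -0.8;0.01 0 0 0 0 0 -0.8;0 0 0 0 0 0 -0.8;0 0 0 0 0 0 -0.8"

```text
clock: 20.82
position: [0.5596, 0.0661, 0.0867]
ee_rot: [0.001, -0.707, 0.001, 0.707]
contact_force: [-1.5, -0.0, -2.3]
width: 0.0195
```

Request:
arm_command --series "0.01 0 0 0 0 0 -0.8;0 0 0 0 0 0 -0.8;0 0 0 0 0 0 -0.8"

```text
clock: 21.07
position: [0.5597, 0.0661, 0.086]
ee_rot: [-0.001, 0.707, -0.001, -0.707]
contact_force: [-1.0, -0.2, 0.3]
width: 0.0195
```

Request:
arm_command --series "0.01 0 0 0 0 0 -0.8;0 0 0 0 0 0 -0.8;0 0 0 0 0 0 -0.8"

```text
clock: 21.32
position: [0.5598, 0.0661, 0.0852]
ee_rot: [-0.001, 0.707, -0.001, -0.707]
contact_force: [-1.9, 0.6, 4.6]
width: 0.0194
```

Request:
arm_command --series "0.008 0 0 0 0 0 -0.8;0 0 0 0 0 0 -0.8;0 0 0 0 0 0 -0.8;0 0 0 0 0 0 -0.8"

```text
clock: 21.65
position: [0.5598, 0.0661, 0.0847]
ee_rot: [-0.001, 0.707, -0.001, -0.707]
contact_force: [-2.7, 0.7, 6.8]
width: 0.0197
```

Request:
arm_command --series "0.006 0 0 0 0 0 -0.8;0 0 0 0 0 0 -0.8;0 0 0 0 0 0 -0.8;0 0 0 0 0 0 -0.8;0 0 0 0 0 0 -0.8;0 0 0 0 0 0 -0.8"

```text
clock: 22.15
position: [0.5598, 0.0661, 0.0844]
ee_rot: [-0.001, 0.707, -0.001, -0.707]
contact_force: [-3.3, -0.5, 8.2]
width: 0.0195
```

```bash
python3 - <<'E'
from h import *
go(.5595,.067,.0867);R=st()[1];print("tool tilt deg",np.degrees(np.arccos(-R[2,0])))
s=get_image("side")[:,:,::-1].copy();t=get_image("top")[:,:,::-1].copy()
F=[]
for _ in range(6): get_image("top");F.append(manip.get_state()["contact_force"][2])
print("Fz",np.round(F,1))
a=cv2.resize(s[140:240,225:325],None,fx=4,fy=4,interpolation=cv2.INTER_CUBIC)
b=cv2.resize(t[185:285,215:315],None,fx=4,fy=4,interpolation=cv2.INTER_CUBIC)
cv2.imwrite("pics/g9.png",np.hstack([a,b]))
E
```

```text
clk 22.15 pos [0.5598 0.0661 0.0844] F [-3.32 -0.48  8.16] w 0.0195 
shift units [-0.023 -0.009  0.003] jawyaw -90.1 turn [-0.0008 -0.0003 -0.    ]
tool tilt deg 0.050916237141341664
Fz [8.9 7.6 9.1 9.4 9.4 8.5]
```

View pics/g9.png

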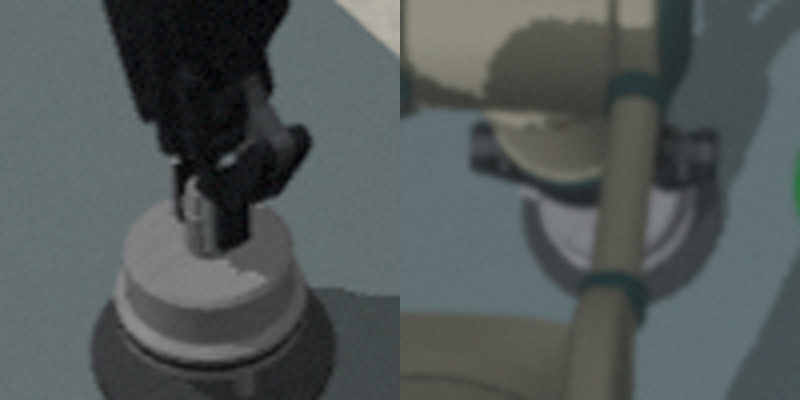

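The cover sits level on the seal and the push is about 8.8 N. One small increment, then hand in.

Request:
arm_command --series "0.003 0 0 0 0 0 -0.8;0 0 0 0 0 0 -0.8;0 0 0 0 0 0 -0.8;0 0 0 0 0 0 -0.8;0 0 0 0 0 0 -0.8;0 0 0 0 0 0 -0.8"

```text
clock: 23.05
position: [0.5598, 0.0661, 0.0842]
ee_rot: [-0.001, 0.707, -0.001, -0.707]
contact_force: [-4.3, 0.6, 9.1]
width: 0.0195
```

```bash
python3 - <<'E'
from h import *
from rig import ticket
F=[]
for _ in range(8): get_image("top");F.append(manip.get_state()["contact_force"])
print(np.mean(F,0).round(2),manip.get_state()["position"],manip.get_state()["width"])
if 8<np.mean(F,0)[2]<12.5: print(ticket.sign_off())
E
```

```text
[-3.32 -0.29  9.8 ] [0.55985603 0.06610662 0.08424925] 0.01969208237972832
the job is handed in; nothing more can be done
None
```

The filter is assembled and handed in at about 23.5 s. The support disc is on the seat, the frit is on the support, and the cover is gripped by its nipple and pressed down on the seal.

**Force:** The last readings averaged 9.8 N of push. With the cover's weight of about 3 N, that puts roughly 12.8 N on the seal. The tool tilt is 0.05°. About 3.3 N of sideways force along x remained under the push, and I left it.

**Centring:**
- **Support:** it came out about 1–2 mm off the seat centre.
- **Frit:** it was within about 2 mm.
- **Cover:** its rim lined up with the seal to within about 1 px in the side view.

**Disagreements:** The two cameras differed from each other by about 2 mm in x throughout. The first attempts at fitting the disc edge in the top view were unreliable, because they picked up the seat wall. I judged centring by comparing positions within the same view.

I did not check the bystanders in a final picture. The moves kept well clear of them.

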